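# Find the notch and spring open the hydrometer case

## Robot

A 7-joint arm with a two-finger parallel gripper is mounted at the origin on the work surface. World frame = base frame: x ahead of the robot, y to its left, z up, the work surface at z = 0. Lengths are in m, angles in degrees, forces in N, time in s.
With the tool pointing down it reaches from about 0.425 to 0.875 m from the base axis. Payload 4.7 kg.
Tool frame: the origin (TCP) lies between the finger pads; the fingertips stand 19 mm ahead of it and the grasp point (between the pads) is the TCP; x points along the fingers, z is the direction in which the jaws open and shut, and the axes are right-handed (so a half turn about x gives the same grasp; the last joint's range is limited). The gripper opens to 87 mm and grips with 3 to 60 N. Pads are 19 mm wide; open, the fingers measure 117 mm over their backs; the gripper's body (75 mm by 190 mm) begins 51 mm behind the grasp point.
Start: joints at [68.302, 18.392, -4.016, 83.108, 1.295, 78.541, -3.26], TCP at [0.249, -0.601, 0.242] pointing down, gripper open.
Joint ranges: [-163.93, 163.93], [-17.29, 119.83], [-79.2, 71.16], [3.27, 140.29], [-89.18, 269.18], [5.43, 117.66], [-154.24, 154.24]. Speed limits (degrees/s): [147.25, 147.25, 180, 180, 180, 180, 180].

## Interface

Orientations are given as [roll, pitch, yaw] about the fixed x, y, z axes, in that order (R = Rz(yaw) Ry(pitch) Rx(roll)).
In Python, from cell import monitor, read_camera, camera_model, env, regions_of gives the robot as it stands. The module is installed in compiled form; this text tells all that it offers.
- The arm moves only by the tool step_arm, never from a script. Its argument "deltas" is a list of rows, each a list of 5 numbers: the gripper's target within -1 to 1 (fully open at 1, half-way at 0, shut at -1), then the shift along the tool's x, y, z in m, then the turn about the tool's x in degrees. A call has 1 to 12 rows; each row is the pose to reach, as a shift and turn from the pose commanded when the call began, along the tool's axes at that moment; what a row does not reach only later rows make up. A row lasts 1/8 s, in which the tool goes at most 62.5 mm and 10.7 degrees, less where a joint would pass 70% of its speed; a pose out of reach is approached as far as the arm can. A call with a gripper value outside its range is refused whole. The fingers move at their own pace and stop on an object; "newtons" is the grip in N (left out, the last holds). Time passes only in rows, so rows that repeat a pose let the fingers close. It gives the time, the measured TCP pose, the force and the opening at its end, in the units of the state.
- monitor.get_obs(): the state, without advancing time (a new reading comes with each control period).
- read_camera(name): name is "scene" or "top"; returns (picture, depth): 420x560x3 uint8, red, green, blue; 420x560 float32, m along the optical axis (not along the pixel's ray), 0 where there is no reading.
- camera_model(name): a dict with "fx", "fy", "cx", "cy" (pixels), "xyz" and "attitude" of the camera in the world. Camera axes: x right, y down, z forward; pixel columns grow to the right and rows downward; lengths in m; the calibration is good to about 2 mm. A picture is of the moment at which its call begins. camera_model takes no time and is no camera call.
- env.sign_off(): hands the job in, once; it reports no verdict.
Trained networks look in the newest picture that a camera, given by its name, has taken for a name from the list of things; names that differ only in an ending like _2 or _b are one class to them, and where a whole thing is asked for, a point or a joint stands for the part that bears it (a point fixed in the world has none). Each returns a list of dicts, best first, with "p" (0 to 1); they miss things now and then, are a little off and sometimes report something else, mostly with a low value. They report only what shows in the picture. A call takes as long as a camera call.
- regions_of(camera, thing): "pixels" (420x560 bool, what is visible of it) and "pixel" ([column, row] in pixels, amid what is visible of it).
The state is a dict: "time_s": time; "qpos": joint angles; "joint_velocities": joint speeds; "effort": joint torques, N m; "tool_pos": TCP position; "tool_rot": TCP orientation; "force": force on the tool from outside, world axes, zero at the start; "wrist_torque": the same for the moment, N m; "grip_width": finger opening in m.
Only numpy, scipy, OpenCV 4.12 (cv2) and the standard library are available. Lean on these libraries where they do the work, as an engineer would, in place of code of your own. Each camera call takes 0.05 s, during which the arm holds its last target. There are 200 camera calls.

## Task

The dark green hydrometer case on the bench is shut, and its spring catch is hidden in a finger notch somewhere along the top of its front edge. Run a closed fingertip lightly along the top of that edge until you find the notch, then press the catch down inside it so that the lid springs open, and take the hand away so that the lid stands fully open. Do not press hard, shove or lift the case, and leave everything else on the bench where it stands.

Things in the scene. Friction and masses are not known exactly. Their poses are not given: they have to be found in the camera images.
- hydrometer_case: Loose dark green hard case, about 1.6 kg, 170 (its x) x 410 (y) x 60 mm high, front edge (-x side) towards the robot. Origin: centre of its underside; x points from front to back, y left, z up. A beam 33 mm wide (x = -85 to -52 mm) forms its front edge; the lid, flush with it, covers the rest (x = -49 to 85 mm) and is hinged at the back
- front_edge (a point): middle of the flat top of the case's front beam: x = -68.5, y = 0, z = 60 mm in the case's frame, same axes. The beam runs 205 mm either way along y; beyond 80 mm it has black corner bumpers 0.5 mm higher than the green part between. In the green part is the finger notch; its middle lies anywhere within 55 mm of this point along y, differs each time, not reported: feel for it
- case_catch (a joint): travel of the catch straight down, m: 0 up, 0.006 fully down; sprung back, 1.5 N to start, 4.5 N at the bottom; the lid is let go at about 0.0035. It is a bright metal plate 27 x 46 mm, the floor of the notch, 16 mm below the beam's top. The notch is 50 mm long in y, cut from the beam's top, x = -85 to -55 mm of the case, open to the front
- case_lid (a joint): opening of the case's lid, rad: 0 = shut, 1.3 = fully open at its stop. It is hinged along the case's back, 47 mm above the bench, its front edge 132 mm from the hinge. Once the catch lets it go, a weak damped spring raises it by itself in about two seconds; a hand above it stops it only until it moves away
- test_jar: bystander: clear plastic test jar with red sample, foot 84 mm, 240 mm tall, origin at the centre of its underside
- wine_bottle: bystander: green wine bottle, 74 mm thick, 290 mm tall, origin at the centre of its underside
- rinse_bottle: bystander: amber bottle with yellow cap, 60 mm thick, 160 mm tall, origin at the centre of its underside
- sample_jar: bystander: small wine-red jar with red lid, 68 mm thick, 75 mm tall, origin at the centre of its underside
- screw_cap: bystander: black screw cap, 38 mm across, 16 mm high, origin at the centre of its underside
- rubber_bung: bystander: orange rubber bung, 42 mm across, 30 mm high, origin at the centre of its underside

How it is judged:
By the outcome, as a careful person would: the job done as asked, in the order asked, and still so for the second after the job is handed in, with the robot touching nothing.
It also fails if it takes over 56 s, if anything falls off the work surface, if the arm or the gripper's body presses on something with over 40 N, if the wrist force passes 120 N, or if a joint passes its speed limit or range.

## Working session

There is one attempt and no reset: what is moved stays moved. The work goes in short steps, Python scripts to look and compute and a tool call to move; the robot and the scene stay as the last step left them, time stands still between calls to the robot, and variables do not carry over. Pictures are saved under pics/ and viewed, about 8 in all and at most 12, crops included, and the job is handed in when it is done.

Besides the shell and the picture viewer there is one more tool, called after ">>>" as name(argument=value, ...) on one line, values as JSON. step_arm: Moves the arm, as the interface text tells. Its arguments: {"type":"object","properties":{"deltas":{"type":"array"},"newtons":{"type":"number"}},"required":["deltas"]}

```bash
mkdir -p pics; cat > h.py <<'E'
import numpy as np, cv2
from scipy.spatial.transform import Rotation as R
from cell import monitor, read_camera, camera_model, env, regions_of
def cloud(cam,d):
    m=camera_model(cam); v,u=np.mgrid[:420,:560]
    P=np.stack([(u-m["cx"])/m["fx"]*d,(v-m["cy"])/m["fy"]*d,d],-1)
    a=np.array(m["attitude"]); r=a if a.shape==(3,3) else R.from_euler('xyz',a,degrees=True).as_matrix()
    return P@r.T+np.array(m["xyz"])
def save(n,img): cv2.imwrite("pics/"+n,cv2.cvtColor(img,cv2.COLOR_RGB2BGR))
E
python3 - <<'E'
from h import *
print(monitor.get_obs()); 
for c in("top","scene"):
    print(camera_model(c)); im,d=read_camera(c); save(c+"1.png",im); P=cloud(c,d)
    for t in ["hydrometer_case","test_jar","wine_bottle","rinse_bottle","sample_jar","screw_cap","rubber_bung"]:
        r=regions_of(c,t)
        for q in r[:1]:
            m=q["pixels"]&(d>0); X=P[m]; print(t,round(q["p"],2),q["pixel"],m.sum(),np.percentile(X,[2,50,98],axis=0).round(3).tolist())
            if t=="hydrometer_case":
                k=X[abs(X[:,2]-.06)<.008]; b=cv2.minAreaRect((k[:,:2]*1000).astype(np.float32)); print("rect",b,np.median(k[:,2]))
E
```

```text
{'time_s': 0.0, 'qpos': array([68.3011033 , 18.43912857, -4.0137132 , 83.17697028,  1.29459143,
       78.54155716, -3.26118271]), 'joint_velocities': array([ 0.06485765,  0.02663212,  0.02967291,  0.01215296, -0.01647287,
        0.0204909 ,  0.02365634]), 'effort': array([ 4.97548408e-04, -4.91287100e+01, -4.03993120e-01, -3.12518513e+01,
       -6.43322314e-02,  4.38447192e-02,  1.80346033e-04]), 'tool_pos': array([ 0.24854677, -0.60002009,  0.24044234]), 'tool_rot': array([-176.89865981,   89.88739648,  115.60704258]), 'force': array([ 0.69219128, -0.05409015, -0.08186671]), 'wrist_torque': array([-0.00445332, -0.03939818,  0.03447475]), 'grip_width': 0.08673894395057527}
{'fx': 387.5816218000686, 'fy': 387.5816218000686, 'cx': 274.1863004566582, 'cy': 211.69107736966959, 'xyz': array([0.35720713, 0.12404158, 0.8087516 ]), 'attitude': array([-169.86162034,    0.85525023,  -89.76242622])}
hydrometer_case 0.56 [308.0, 187.9] 17766 [[0.443, -0.126, 0.026], [0.537, 0.07, 0.06], [0.637, 0.263, 0.063]]
rect ((543.3013916015625, 69.15141296386719), (172.4139862060547, 410.50018310546875
[... 1064 characters left out ...]
733398438, 412.6517028808594), 9.065424919128418) 0.06021374227016485
test_jar 0.76 [378.2, 140.5] 2070 [[0.51, 0.389, 0.005], [0.553, 0.409, 0.125], [0.579, 0.452, 0.242]]
wine_bottle 0.91 [418.8, 166.2] 2799 [[0.641, 0.354, 0.009], [0.677, 0.368, 0.15], [0.706, 0.399, 0.29]]
rinse_bottle 0.62 [329.2, 140.7] 1112 [[0.407, 0.361, 0.006], [0.439, 0.374, 0.083], [0.459, 0.468, 0.16]]
sample_jar 0.61 [268.1, 160.6] 829 [[0.302, 0.244, 0.006], [0.337, 0.262, 0.054], [0.359, 0.301, 0.078]]
screw_cap 0.55 [238.4, 207.6] 211 [[0.344, 0.1, -0.002], [0.364, 0.116, 0.014], [0.379, 0.142, 0.02]]
rubber_bung 0.59 [172.4, 279.5] 310 [[0.356, -0.147, 0.004], [0.378, -0.131, 0.029], [0.392, -0.111, 0.034]]
```

View pics/top1.png

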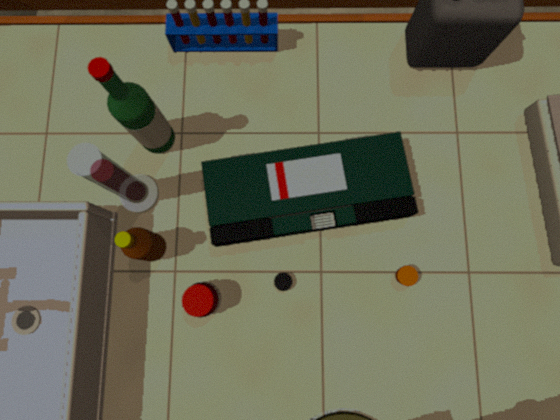

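View pics/scene1.png

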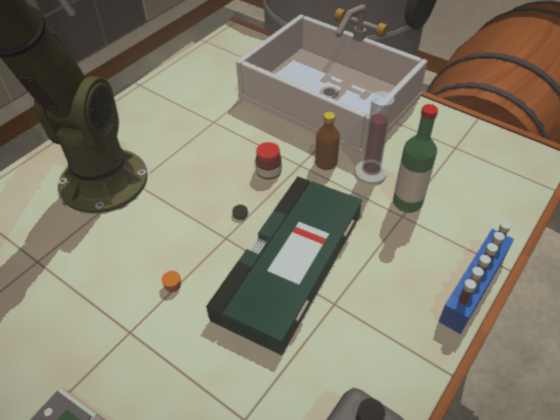

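```bash
python3 - <<'E'
from h import *
o=monitor.get_obs(); r=R.from_euler('xyz',o["tool_rot"],degrees=True).as_matrix(); print("tool axes cols\n",r.round(3))
c=np.array([.5445,.069]); th=np.radians(8.95); A=np.array([[np.cos(th),-np.sin(th)],[np.sin(th),np.cos(th)]])
for cam in("top","scene"):
    im,d=read_camera(cam);P=cloud(cam,d);L=(P[...,:2]-c)@A; 
    print(cam,"extent",[np.percentile(L[(abs(P[...,2]-.058)<.008)&(abs(L[...,0])<.12)&(abs(L[...,1])<.25)],q,axis=0).round(4) for q in(0.5,99.5)])
    for y in range(-100,101,8):
        m=(abs(L[...,1]-y/1000)<.004)&(abs(L[...,0]+.072)<.007)&(d>0)
        print(y,m.sum(),np.median(P[m][:,2]).round(4) if m.any() else None,im[m].mean(0).round() if m.any() else "")
f=A@[-.0685,0]+c; print("front",f,"in tool",r.T@(np.append(f,.1)-o["tool_pos"]))
print("case axes x,y in tool", (r.T@np.append(A[:,0],0)).round(3),(r.T@np.append(A[:,1],0)).round(3))
E
```

```text
tool axes cols
 [[ 0.     0.924  0.383]
 [-0.     0.383 -0.924]
 [-1.    -0.     0.   ]]
top extent [array([-0.0866, -0.202 ]), array([0.0827, 0.2027])]
-100 28 0.06 [12. 12. 10.]
-92 30 0.0598 [12. 12. 11.]
-84 29 0.0594 [13. 14. 12.]
-76 30 0.0595 [12. 37. 25.]
-68 26 0.0591 [14. 40. 28.]
-60 33 0.0594 [15. 40. 29.]
-52 28 0.059 [14. 40. 27.]
-44 36 0.0498 [31. 44. 35.]
-36 29 0.0435 [122. 124. 110.]
-28 28 0.0442 [116. 119. 106.]
-20 27 0.0432 [115. 117. 103.]
-12 28 0.0434 [117. 120. 107.]
-4 27 0.0436 [106. 106.  94.]
4 23 0.0445 [81. 76. 64.]
12 29 0.0591 [16. 40. 29.]
20 28 0.0589 [14. 39. 27.]
28 29 0.0589 [15. 41. 30.]
36 29 0.0593 [17. 41. 30.]
44 29 0.0592 [13. 40. 28.]
52 29 0.0587 [15. 40. 29.]
60 29 0.0589 [16. 40. 29.]
68 29 0.0589 [15. 39. 28.]
76 30 0.0592 [15. 40. 29.]
84 31 0.0598 [12. 17. 13.]
92 30 0.0593 [13. 12. 10.]
100 28 0.0598 [13. 11. 10.]
scene extent [array([-0.0827, -0.2044]), array([0.0872, 0.2015])]
-100 23 0.0601 [55. 56. 50.]
-92 21 0.0602 [56. 57. 51.]
-84 14 0.0607 [57. 60. 53.]
-76 19 0.0588 [60. 77. 66.]
-68 19 0.0593 [61. 78. 67.]
-60 24 0.0591 [61. 79. 67.]
-52 17 0.0592 [62. 79. 67.]
-44 11 0.0587 [ 92. 104.  92.]
-36 5 0.0454 [152. 158. 146.]
-28 18 0.0444 [162. 167. 155.]
-20 16 0.0436 [159. 164. 152.]
-12 18 0.0439 [154. 158. 147.]
-4 16 0.0442 [137. 138. 128.]
4 43 0.0483 [68. 73. 65.]
12 13 0.0605 [63. 79. 68.]
20 19 0.0596 [63. 80. 68.]
28 18 0.0594 [63. 79. 68.]
36 14 0.0597 [63. 80. 68.]
44 18 0.0594 [62. 79. 68.]
52 17 0.0601 [62. 79. 68.]
60 16 0.0595 [62. 79. 67.]
68 15 0.0597 [62. 79. 67.]
76 18 0.0598 [61. 76. 65.]
84 13 0.0595 [58. 59. 53.]
92 18 0.0596 [57. 57. 51.]
100 19 0.0605 [57. 56. 51.]
front [0.47683402 0.05834328] in tool [ 0.14155671  0.46291181 -0.52139359]
case axes x,y in tool [0.    0.972 0.234] [-0.     0.234 -0.972]
```

>>> step_arm(deltas=[[-1,0,0.05,-0.026,2],[-1,0,0.1,-0.052,4],[-1,0,0.15,-0.078,6],[-1,0,0.2,-0.104,8],[-1,0,0.25,-0.13,10],[-1,0,0.3,-0.156,12],[-1,0,0.347,-0.181,13.5],[-1,0,0.365,-0.24,13.5],[-1,0,0.383,-0.295,13.5],[-1,0,0.4,-0.35,13.5],[-1,0,0.418,-0.4,13.5],[-1,0,0.436,-0.455,13.5]], newtons=10)

```text
time_s: 2.4
tool_pos: [0.4772, -0.0118, 0.2419]
tool_rot: [49.0, 89.9, -32.0]
force: [1.1, 1.2, 0.4]
grip_width: 0.0008
```

```bash
cat >> h.py <<'E'
c=np.array([.5445,.069]); th=np.radians(8.95); A=np.array([[np.cos(th),-np.sin(th)],[np.sin(th),np.cos(th)]])
def st(goal=None):
    o=monitor.get_obs(); r=R.from_euler('xyz',o["tool_rot"],degrees=True).as_matrix(); p=o["tool_pos"]
    print("t",round(o["time_s"],2),"case xy mm",((p[:2]-c)@A*1000).round(1),"tip z mm",round((p[2]-.019)*1000,1),"F",o["force"].round(2),"M",o["wrist_torque"].round(2),"w",round(o["grip_width"],4))
    print("case axes in tool",(r.T@np.append(A[:,0],0)).round(3),(r.T@np.append(A[:,1],0)).round(3),"down",(-r[2]).round(3))
    if goal is not None:
        g=np.append(A@np.array(goal[:2])+c,goal[2]+.019); print("shift",(r.T@(g-p)).round(4))
E
python3 -c "
from h import *
st((-.072,.045,.08))"
```

```text
t 2.4 case xy mm [-79.  -69.4] tip z mm 222.9 F [1.08 1.25 0.38] M [-0.03 -0.08 -0.05] w 0.0008
case axes in tool [0.001 1.    0.   ] [-0.001  0.    -1.   ] down [ 1.    -0.001 -0.001]
shift [ 0.1428  0.0069 -0.1145]
```

>>> step_arm(deltas=[[-1,0.02,0.003,-0.05,0],[-1,0.06,0.007,-0.1,0],[-1,0.1,0.007,-0.1145,0],[-1,0.13,0.007,-0.1145,0],[-1,0.142,0.007,-0.1145,0],[-1,0.142,0.007,-0.1145,0],[-1,0.142,0.007,-0.1145,0]])

```text
time_s: 3.28
tool_pos: [0.4675, 0.1008, 0.1008]
tool_rot: [82.8, 89.9, 1.8]
force: [-0.1, -0.5, 0.9]
grip_width: 0.0006
```

```bash
python3 -c "
from h import *
st((-.072,.045,.06))
im,d=read_camera('scene');save('s2.png',cv2.resize(im[120:340,150:410],(780,660)[:2])[:600])"
```

```text
t 3.27 case xy mm [-71.1  43.4] tip z mm 81.8 F [-0.13 -0.51  0.86] M [ 0.02  0.01 -0.03] w 0.0006
case axes in tool [0.002 1.    0.   ] [-0.  0. -1.] down [ 1.    -0.002 -0.   ]
shift [ 0.0218 -0.001  -0.0017]
```

View pics/s2.png

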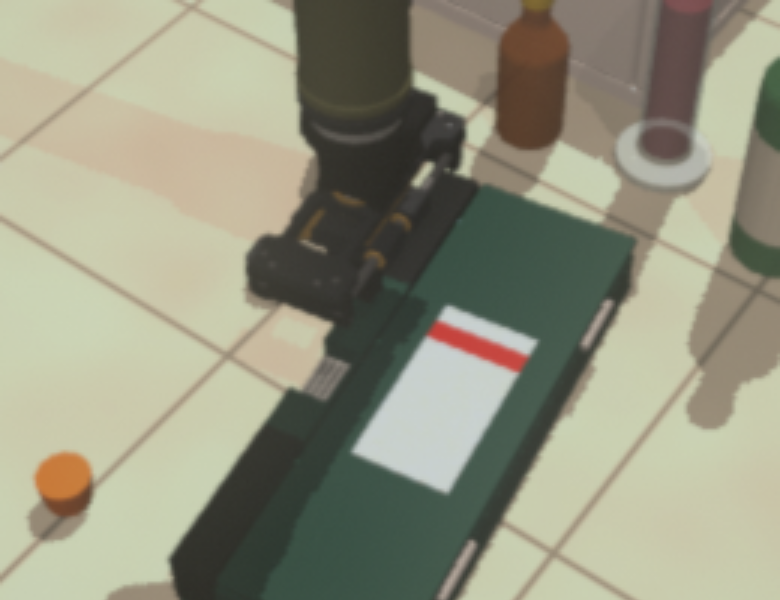

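Hand is over the left part of the beam; the bright plate shows at about (325,378) in the crop, further along −y. Now down gently.

>>> step_arm(deltas=[[-1,0.006,-0.001,0,0],[-1,0.012,-0.001,0,0],[-1,0.016,-0.001,0,0],[-1,0.018,-0.001,0,0],[-1,0.018,-0.001,0,0],[-1,0.018,-0.001,0,0]])

```text
time_s: 4.08
tool_pos: [0.4655, 0.1008, 0.0816]
tool_rot: [82.0, 90.0, 1.0]
force: [-0.2, -0.1, -0.7]
grip_width: 0.0004
```

>>> step_arm(deltas=[[-1,0.001,0,0,0],[-1,0.0015,0,0,0],[-1,0.0015,0,0,0],[-1,0.0015,0,0,0]])

```text
time_s: 4.58
tool_pos: [0.4654, 0.1007, 0.08]
tool_rot: [12.9, 90.0, -68.1]
force: [0.2, -0.6, -0.5]
grip_width: 0.0005
```

>>> step_arm(deltas=[[-1,0.001,0,0,0],[-1,0.001,0,0,0],[-1,0.001,0,0,0]])

```text
time_s: 4.95
tool_pos: [0.4654, 0.1007, 0.079]
tool_rot: [-48.9, 90.0, -129.9]
force: [0.6, 0.6, 0.6]
grip_width: 0.0007
```

>>> step_arm(deltas=[[-1,0.0005,0,0,0],[-1,0.0005,0,0,0],[-1,0.0005,0,0,0]])

```text
time_s: 5.32
tool_pos: [0.4654, 0.1008, 0.0789]
tool_rot: [-31.3, 90.0, -112.3]
force: [-1.7, -1.4, 5.8]
grip_width: 0.0005
```

>>> step_arm(deltas=[[-1,0.0005,0,0,0],[-1,0.0005,0,0,0],[-1,0.0005,0,0,0]])

```text
time_s: 5.7
tool_pos: [0.4654, 0.1007, 0.0789]
tool_rot: [-26.3, 90.0, -107.3]
force: [-3.9, -1.6, 9.2]
grip_width: 0.0006
```

Contact at tip z ≈ 59.9 mm. I'll lighten to about 3 N and sweep towards −y.

>>> step_arm(deltas=[[-1,-0.0007,0,0,0],[-1,-0.0007,0,0.004,0],[-1,-0.0007,0,0.008,0],[-1,-0.0007,0,0.012,0],[-1,-0.0007,0,0.016,0],[-1,-0.0007,0,0.02,0]])

```text
time_s: 6.45
tool_pos: [0.4688, 0.0811, 0.0789]
tool_rot: [124.2, 90.0, 43.2]
force: [-0.4, 4.1, 4.5]
grip_width: 0.0005
```

>>> step_arm(deltas=[[-1,0,0,0.004,0],[-1,0,0,0.008,0],[-1,0,0,0.012,0],[-1,0,0,0.016,0]])

```text
time_s: 6.95
tool_pos: [0.4712, 0.0653, 0.0789]
tool_rot: [133.1, 90.0, 52.1]
force: [-0.8, 3.6, 5.5]
grip_width: 0.0005
```

>>> step_arm(deltas=[[-1,0,0,0.004,0],[-1,0,0,0.008,0]])

```text
time_s: 7.2
tool_pos: [0.4723, 0.0569, 0.0787]
tool_rot: [-24.6, 90.0, -105.6]
force: [-0.3, 2.7, 4.1]
grip_width: 0.0006
```

>>> step_arm(deltas=[[-1,0,0,0.004,0],[-1,0,0,0.004,0]])

```text
time_s: 7.45
tool_pos: [0.4722, 0.0517, 0.078]
tool_rot: [-60.4, 89.9, -141.5]
force: [0.3, -0.4, 0.1]
grip_width: 0.0003
```

>>> step_arm(deltas=[[-1,0,0,0.004,0],[-1,0,0,0.004,0]])

```text
time_s: 7.7
tool_pos: [0.4734, 0.0487, 0.0785]
tool_rot: [-55.5, 90.0, -136.5]
force: [-0.5, 0.0, 0.3]
grip_width: 0.0004
```

```bash
python3 -c "
from h import *
st((-.072,-.018,.05))"
```

```text
t 7.7 case xy mm [-73.4  -8.9] tip z mm 59.5 F [-0.49  0.03  0.27] M [ 0.01 -0.02 -0.02] w 0.0004
case axes in tool [-0.001  1.     0.   ] [-0.  0. -1.] down [ 1.     0.001 -0.   ]
shift [0.0095 0.0014 0.009 ]
```

Contact force vanished at case y ≈ −5 mm: fingertip is over the notch, matching the image. Centre in it and go down.

>>> step_arm(deltas=[[-1,0,0.001,0.005,0],[-1,0,0.001,0.009,0],[-1,0.004,0.001,0.009,0],[-1,0.008,0.001,0.009,0],[-1,0.012,0.001,0.009,0],[-1,0.013,0.001,0.009,0],[-1,0.013,0.001,0.009,0]])

```text
time_s: 8.57
tool_pos: [0.4759, 0.0407, 0.0656]
tool_rot: [-101.9, 90.0, 177.1]
force: [-0.7, -0.7, 0.5]
grip_width: 0.0006
```

>>> step_arm(deltas=[[-1,0.001,0,0,0],[-1,0.002,0,0,0],[-1,0.003,0,0,0],[-1,0.003,0,0,0]])

```text
time_s: 9.07
tool_pos: [0.476, 0.0406, 0.0628]
tool_rot: [-2.9, 90.0, -83.9]
force: [-0.8, 0.0, 1.6]
grip_width: 0.0001
```

>>> step_arm(deltas=[[-1,0.001,0,0,0],[-1,0.002,0,0,0],[-1,0.002,0,0,0]])

```text
time_s: 9.45
tool_pos: [0.476, 0.0406, 0.0608]
tool_rot: [15.7, 90.0, -65.3]
force: [-1.6, 0.4, 2.2]
grip_width: 0.0005
```

>>> step_arm(deltas=[[-1,0.001,0,0,0],[-1,0.002,0,0,0],[-1,0.0025,0,0,0],[-1,0.0025,0,0,0]])

```text
time_s: 9.95
tool_pos: [0.476, 0.0406, 0.0583]
tool_rot: [-23.2, 90.0, -104.2]
force: [-0.8, -0.4, 4.1]
grip_width: 0.0003
```

```bash
python3 -c "
from h import *
st()
im,d=read_camera('scene');save('s3.png',cv2.resize(im[120:320,150:410],(780,600)))"
```

```text
t 9.95 case xy mm [-72.1 -17.4] tip z mm 39.3 F [-0.81 -0.36  4.06] M [-0.03  0.25  0.03] w 0.0003
case axes in tool [-0.     1.     0.001] [-0.     0.001 -1.   ] down [ 1.  0. -0.]
```

View pics/s3.png

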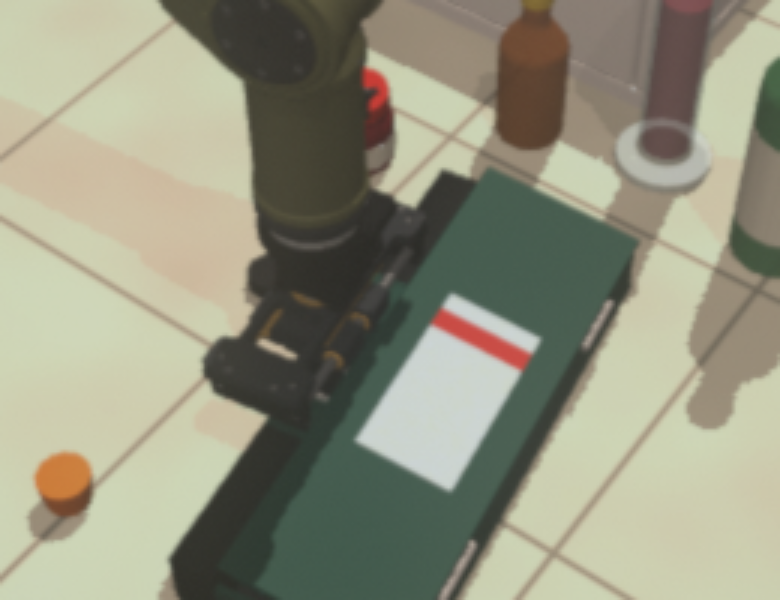

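Lid has begun to rise (label shifted upward, gap at its front). Hold briefly, then withdraw toward the robot and up.

>>> step_arm(deltas=[[-1,0,0,0,0],[-1,0,0,0,0],[-1,0,0,0,0],[-1,-0.004,-0.004,0,0],[-1,-0.008,-0.01,0,0],[-1,-0.016,-0.016,0,0],[-1,-0.026,-0.024,0,0],[-1,-0.045,-0.03,0,0],[-1,-0.08,-0.03,0,0],[-1,-0.12,-0.03,0,0],[-1,-0.16,-0.03,0,0],[-1,-0.2,-0.03,0,0]])

```text
time_s: 11.5
tool_pos: [0.4455, 0.0361, 0.2601]
tool_rot: [38.4, 90.0, -42.6]
force: [1.0, -0.7, -0.6]
grip_width: 0.0002
```

>>> step_arm(deltas=[[-1,-0.02,0,0.04,0],[-1,-0.04,0,0.09,0],[-1,-0.04,0,0.14,0],[-1,-0.04,0,0.19,0],[-1,-0.04,0,0.24,0],[-1,-0.04,0,0.28,0],[-1,-0.04,0,0.28,0],[-1,-0.04,0,0.28,0],[-1,-0.04,0,0.28,0],[-1,-0.04,0,0.28,0],[-1,-0.04,0,0.28,0],[-1,-0.04,0,0.28,0]])

```text
time_s: 13.0
tool_pos: [0.4902, -0.2404, 0.2983]
tool_rot: [11.1, 90.0, -69.8]
force: [0.1, -0.1, 0.4]
grip_width: 0.0003
```

```bash
python3 - <<'E'
from h import *
st()
im,d=read_camera('scene');save('s4.png',im);P=cloud('scene',d)
L=(P[...,:2]-c)@A; m=(abs(L[...,0])<.12)&(abs(L[...,1])<.2)&(P[...,2]>.1)
print("high pts",m.sum(),np.percentile(np.c_[L[m],P[m][:,2]],[1,50,99],axis=0).round(3).tolist())
m=(P[...,2]>.055)&(P[...,2]<.064)&(L[...,0]<-.045)&(L[...,0]>-.1)&(abs(L[...,1])<.25);print("beam extent",np.percentile(L[m],[1,99],axis=0).round(4).tolist())
for t in ["test_jar","wine_bottle","rinse_bottle","sample_jar","screw_cap","rubber_bung"]:
    for q in regions_of('scene',t)[:1]:
        k=q["pixels"]&(d>0); print(t,round(q["p"],2),np.median(P[k],axis=0).round(3))
E
```

```text
t 13.0 case xy mm [-101.8 -297.1] tip z mm 279.3 F [ 0.13 -0.13  0.37] M [0.01 0.07 0.01] w 0.0003
case axes in tool [0.    1.    0.001] [-0.     0.001 -1.   ] down [ 1. -0. -0.]
high pts 5144 [[0.025, -0.197, 0.102], [0.067, -0.024, 0.158], [0.084, 0.193, 0.179]]
beam extent [[-0.0834, -0.2031], [-0.049, 0.1995]]
test_jar 0.55 [0.553 0.409 0.127]
wine_bottle 0.95 [0.678 0.368 0.148]
rinse_bottle 0.8 [0.44  0.375 0.083]
sample_jar 0.96 [0.338 0.262 0.054]
screw_cap 0.56 [0.364 0.115 0.014]
rubber_bung 0.63 [ 0.378 -0.131  0.029]
```

View pics/s4.png

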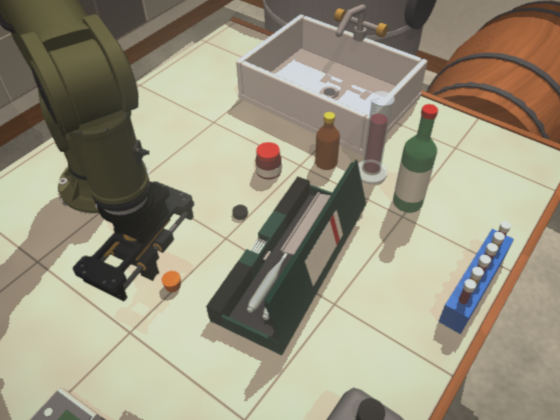

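The lid stands open, its top edge at about (355,170), and the hand is well clear at (135,240). One more second to settle, then I'll check again and sign off.

>>> step_arm(deltas=[[-1,0,0,0,0],[-1,0,0,0,0],[-1,0,0,0,0],[-1,0,0,0,0],[-1,0,0,0,0],[-1,0,0,0,0],[-1,0,0,0,0],[-1,0,0,0,0]])

```text
time_s: 14.35
tool_pos: [0.4902, -0.2406, 0.2983]
tool_rot: [7.3, 90.0, -73.7]
force: [-0.1, -0.8, -0.0]
grip_width: 0.0001
```

```bash
python3 - <<'E'
from h import *
im,d=read_camera('scene');P=cloud('scene',d)
L=(P[...,:2]-c)@A; m=(abs(L[...,0])<.12)&(abs(L[...,1])<.2)&(P[...,2]>.1)
q=np.percentile(np.c_[L[m],P[m][:,2]],[1,50,99],axis=0).round(3);print(m.sum(),q.tolist())
if q[2,2]>.172: print(env.sign_off())
E
```

```text
5162 [[0.025, -0.197, 0.101], [0.067, -0.024, 0.158], [0.084, 0.194, 0.179]]
the job is handed in; nothing more can be done
None
```

The catch is released and the case lid stands open. I handed the job in at about 14.4 s of the 56 s allowed.

- **Finding the notch:** I swept the closed fingertip along the beam top at roughly 4–5 N. The contact force vanished at case y ≈ −5 mm. The depth images, which I had also checked beforehand, showed the same notch, centred at about y = −18 mm.
- **Pressing the catch:** I pressed it about 4.5 mm down, with about 4 N showing. I then drew the hand back towards the robot and up, clear of the case.
- **Heaviest touch:** the first contact on the beam briefly reached about 9 N before I eased off for the sweep. That is the largest force in the readings I took.
- **Last checks:** the lid's front edge was about 179 mm high and unchanged over the last 1.3 s, which fits the lid being at its stop. The hand was well clear and the wrist force near zero. The case was within a few mm of where it started, and the six bystanders were within about 2 mm.

No check failed. The top and scene cameras differed by about 5 mm on the case's x position, so I used the top camera's value, and the contacts fitted it.

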